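# Load the reagent caddy

## Task

Collect the four brown glass reagent bottles from the bench and stand each one upright in the caddy, in the well whose floor has the same colour as the bottle's cap. Set the bottles down rather than dropping them, do not tip any over, and leave the two white plastic bottles where they stand: they do not belong in the kit, even though their caps look the same.

Things in the scene. Friction and masses are not known exactly. Their poses are not given: they have to be found in the camera images.
- bottle_red: brown glass reagent bottle, red screw cap, paper label; loose, upright, about 0.06 to 0.13 kg. Round straight body 40 mm across up to 58 mm height, brown sloping shoulder, cap 24 mm across from 68 to 90 mm (top). Origin: centre of its underside, z up. The other bottles stand at least 50 mm clear of it; two flat loose petri dishes (60 mm across, 14 mm high) lie between them
- bottle_blue: brown glass reagent bottle, blue screw cap, paper label; loose, upright, about 0.06 to 0.13 kg. Round straight body 40 mm across up to 58 mm height, brown sloping shoulder, cap 24 mm across from 68 to 90 mm (top). Origin: centre of its underside, z up. The other bottles stand at least 50 mm clear of it; two flat loose petri dishes (60 mm across, 14 mm high) lie between them
- bottle_yellow: brown glass reagent bottle, yellow screw cap, paper label; loose, upright, about 0.06 to 0.13 kg. Round straight body 40 mm across up to 58 mm height, brown sloping shoulder, cap 24 mm across from 68 to 90 mm (top). Origin: centre of its underside, z up. The other bottles stand at least 50 mm clear of it; two flat loose petri dishes (60 mm across, 14 mm high) lie between them
- bottle_green: brown glass reagent bottle, green screw cap, paper label; loose, upright, about 0.06 to 0.13 kg. Round straight body 40 mm across up to 58 mm height, brown sloping shoulder, cap 24 mm across from 68 to 90 mm (top). Origin: centre of its underside, z up. The other bottles stand at least 50 mm clear of it; two flat loose petri dishes (60 mm across, 14 mm high) lie between them
- pad_red: red pad, 55 x 55 x 2 mm, on the floor of a well of the fixed white caddy (block 190 x 190 mm, 28 mm high, low handle loops on two sides). Four square wells, 58 mm wide, two by two, 88 mm between centres, parallel to the pad's x, y; colours swap wells. Origin: centre of pad's underside, 6 mm above the bench, z up; bottles stand 2 mm above it, well walls end 22 mm above it
- pad_blue: blue pad, 55 x 55 x 2 mm, on the floor of a well of the fixed white caddy (block 190 x 190 mm, 28 mm high, low handle loops on two sides). Four square wells, 58 mm wide, two by two, 88 mm between centres, parallel to the pad's x, y; colours swap wells. Origin: centre of pad's underside, 6 mm above the bench, z up; bottles stand 2 mm above it, well walls end 22 mm above it
- pad_yellow: yellow pad, 55 x 55 x 2 mm, on the floor of a well of the fixed white caddy (block 190 x 190 mm, 28 mm high, low handle loops on two sides). Four square wells, 58 mm wide, two by two, 88 mm between centres, parallel to the pad's x, y; colours swap wells. Origin: centre of pad's underside, 6 mm above the bench, z up; bottles stand 2 mm above it, well walls end 22 mm above it
- pad_green: green pad, 55 x 55 x 2 mm, on the floor of a well of the fixed white caddy (block 190 x 190 mm, 28 mm high, low handle loops on two sides). Four square wells, 58 mm wide, two by two, 88 mm between centres, parallel to the pad's x, y; colours swap wells. Origin: centre of pad's underside, 6 mm above the bench, z up; bottles stand 2 mm above it, well walls end 22 mm above it
- white_red: look-alike that does not belong in the caddy: bottle of the same shape and size as the brown ones (40 mm body, 90 mm high) but of opaque WHITE plastic, with a red cap; loose, standing among the brown bottles. Origin: centre of its underside, z up
- white_blue: look-alike that does not belong in the caddy: bottle of the same shape and size as the brown ones (40 mm body, 90 mm high) but of opaque WHITE plastic, with a blue cap; loose, standing among the brown bottles. Origin: centre of its underside, z up

How it is judged:
By the outcome, as a careful person would: the job done as asked, in the order asked, and still so for the second after the job is handed in, with the robot touching nothing.
It also fails if it takes over 112 s, if anything falls off the work surface, if the arm or the gripper's body presses on something with over 40 N, if the wrist force passes 120 N, or if a joint passes its speed limit or range.

## Robot

A 6-joint arm with a two-finger parallel gripper is mounted at the origin on the work surface. World frame = base frame: x ahead of the robot, y to its left, z up, the work surface at z = 0. Lengths are in m, angles in rad, forces in N, time in s.
With the tool pointing down it reaches from about 0.225 to 0.875 m from the base axis. Payload 3.4 kg.
Tool frame: the origin (TCP) lies at the very end of the fingers, on their centre line; the grasp point (between the pads) lies behind it (manip.grasp_offset is the z of the grasp point in the tool frame, in m); z points along the fingers, y is the line along which they close (so a half turn about z gives the same grasp; the last joint's range is limited). The gripper opens to 85 mm and grips with 20 to 120 N. Pads are 22 mm wide; open, the fingers measure 114 mm over their backs; the gripper's body (76 mm by 85 mm) begins 54 mm behind the grasp point. The pads swing forward as they close: fully open they stand 13 mm farther back than shut.
Start: joints at [-1.315, 0.276, 1.505, -0, 1.361, -0.121], TCP at [0.212, -0.535, 0.231] pointing down, gripper open.
Joint ranges: [-2.89, 2.89], [-0.75, 2.08], [0.22, 2.7], [-1.18, 4.32], [0.11, 2.71], [-2.7, 2.7]. Speed limits (rad/s): [2.57, 2.57, 3.14, 3.14, 3.14, 3.14].

## Interface

Orientations are given as a unit quaternion [w, x, y, z].
In Python, from rig import manip gives the robot as it stands.
- The arm moves only by the shell command python3 -m pendant 'ROWS' [FORCE]. ROWS is JSON, a list of rows, each an object of numbers: "dx", "dy", "dz": the shift along the tool's x, y, z in m; "rx", "ry", "rz": the turn, a rotation vector about the tool's x, y, z in degrees; "hand": the finger opening in m, from 0 to 0.0854. In form: [{"dx": .., "dy": .., "dz": .., "rx": .., "ry": .., "rz": .., "hand": ..}, ...]. A call has 1 to 12 rows; each row shifts and turns the commanded pose from where the row before left it, along the tool's axes as they then stand; what a row does not reach is not made up. A row lasts 1/12 s, in which the tool goes at most 41.7 mm and 7.16 degrees, less where a joint would pass 70% of its speed; a pose out of reach is approached as far as the arm can. A call is refused whole if a number of a shift passes 0.0417 or a number of a turn 7.16, either way. A call with a gripper value outside its range is refused whole. The fingers move at their own pace and stop on an object; FORCE is the grip in N (left out, the last holds). Time passes only in rows, so rows that do not move let the fingers close. It gives the time, the measured TCP pose, the force, the opening and the grip force at its end, in the units of the state.
- manip.get_state(): the state, without advancing time (a new reading comes with each control period).
- manip.get_image(name): name is "scene" or "top" or "wrist"; returns a dict with "frame" (400x640x3 uint8, red, green, blue), "fx", "fy", "cx", "cy" (pixels), "position" and "attitude" of the camera in the world; the wrist camera has in their place "mount" (4x4, takes a point from camera to tool coordinates, whose origin is the TCP and whose axes are the flange's). Camera axes: x right, y up, looking along -z (the intrinsics and any distortion apply to the point x, -y, -z); pixel columns grow to the right and rows downward; lengths in m; the calibration is good to about 2 mm. The wrist camera is an equidistant fisheye: a pixel r from the principal point sees the ray r / f radians off the axis. A picture is of the moment at which its call begins: read the wrist's pose just before it. There is no depth.
- manip.sign_off(): hands the job in; it is judged then, once.
The state is a dict: "clock": time; "qpos": joint angles; "qd": joint speeds; "effort": joint torques, N m; "position": TCP position; "ee_rot": TCP orientation; "contact_force": force on the tool from outside, world axes, zero at the start; "moment": the same for the moment, N m; "width": finger opening in m; "gripper_force": force on a finger pad.
Only numpy, scipy, OpenCV 4.12 (cv2) and the standard library are available. Lean on these libraries where they do the work, as an engineer would, in place of code of your own. Each camera call takes 0.05 s, during which the arm holds its last target. There are 200 camera calls.

## Working session

There is one attempt and no reset: what is moved stays moved. The work goes in short steps, Python scripts to look and compute and a shell command to move; the robot and the scene stay as the last step left them, time stands still between calls to the robot, and variables do not carry over. Pictures are saved under pics/ and viewed, at most 14 in all, crops included, and the job is handed in when it is done.

```bash
mkdir -p pics
python3 - <<'E'
from rig import manip
import cv2
print(manip.get_state(), manip.grasp_offset)
for n in ("top","scene"):
    d=manip.get_image(n); print({k:v for k,v in d.items() if k!="frame"})
    cv2.imwrite(f"pics/{n}0.png",d["frame"][:,:,::-1])
E
```

```text
{'clock': 0.0, 'qpos': array([-1.31500264e+00,  2.76576346e-01,  1.50612662e+00,  2.87389467e-05,
        1.36068216e+00, -1.21005443e-01]), 'qd': array([-0.00063863, -0.00091518, -0.0008232 , -0.00093767, -0.00015377,
       -0.00033803]), 'effort': array([ 2.57495798e-03, -4.16764069e+01, -2.45806807e+01,  5.08786979e-05,
        1.12110190e-02, -4.29723057e-07]), 'position': array([ 0.21143825, -0.5341552 ,  0.23045293]), 'ee_rot': array([-8.95145844e-04,  9.82305403e-01,  1.87283986e-01, -4.63363428e-05]), 'contact_force': array([-0.52577088,  0.59208558,  0.0106154 ]), 'moment': array([-0.03985409, -0.01484094, -0.02298401]), 'gripper_force': 0.0, 'width': 0.08536793692028448} -0.0187
{'fx': 400.30807512440396, 'fy': 400.30807512440396, 'cx': 321.51188055218927, 'cy': 199.7973864338515, 'position': array([ 0.3931849 , -0.02589199,  1.06734026]), 'attitude': array([-0.7042553 , -0.04615158,  0.05043675,  0.70664746])}
{'fx': 464.7999717810642, 'fy': 464.7999717810642, 'cx': 310.1982790254495, 'cy': 203.79063468399383, 'position': array([ 0.82559638, -0.54016739,  0.86437065]), 'attitude': array([0.92125347, 0.29794108, 0.07040608, 0.23992945])}
```

View pics/top0.png

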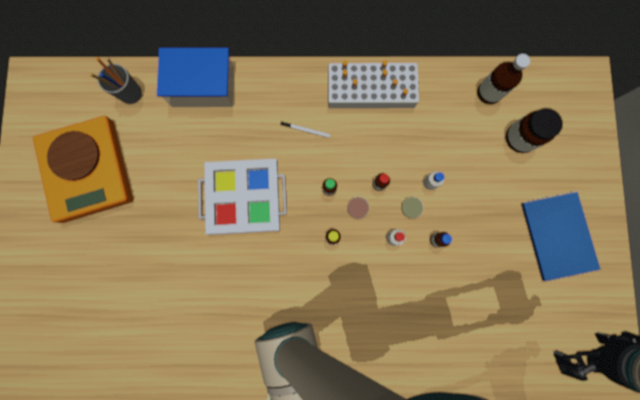

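View pics/scene0.png

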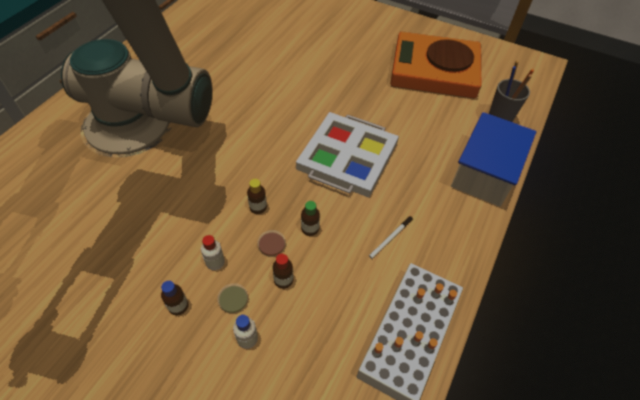

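The top view shows the brown bottles with caps green (330,185), red (383,180), yellow (333,236) and blue (443,239). The white ones are at (436,179) and (397,237), the dishes at (358,208) and (412,208), and the pads yellow (225,181), blue (258,179), red (226,213) and green (259,211). The scene view agrees. I'll enlarge both.

Run:
```python
import cv2
a=cv2.imread("pics/top0.png")[155:255,195:460]; cv2.imwrite("pics/topc.png",cv2.convertScaleAbs(cv2.resize(a,None,fx=3,fy=3,interpolation=cv2.INTER_CUBIC),alpha=1.4))
a=cv2.imread("pics/scene0.png")[105:355,150:410]; cv2.imwrite("pics/scenec.png",cv2.convertScaleAbs(cv2.resize(a,None,fx=2.4,fy=2.4,interpolation=cv2.INTER_CUBIC),alpha=1.4))
```

```text
(no output)
```

View pics/topc.png

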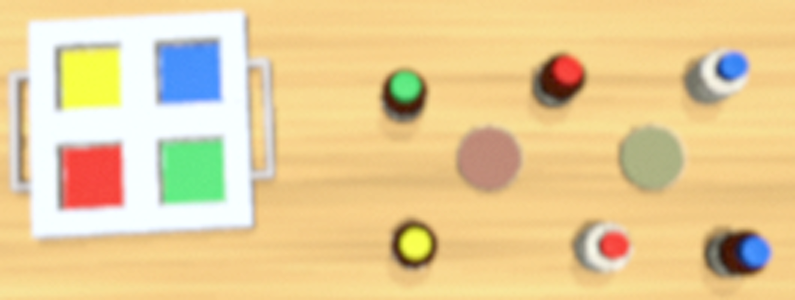

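View pics/scenec.png

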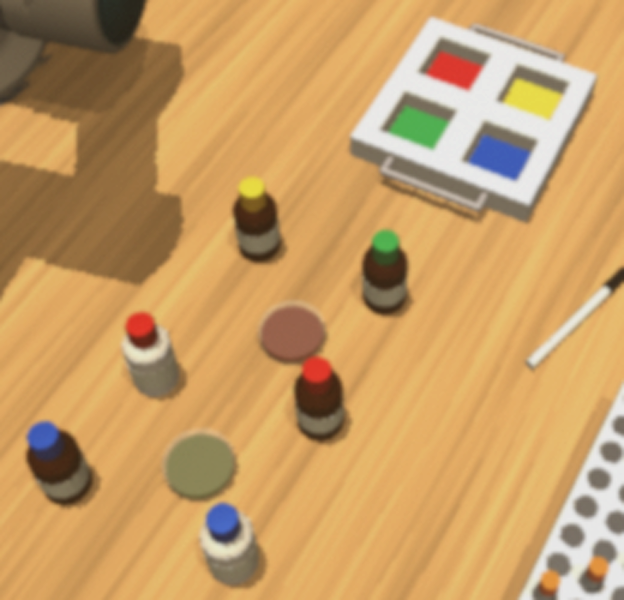

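Crop pixels in the top view: caps green (405,86), red (568,71), yellow (415,243), blue (753,251), white-red (614,245), white-blue (733,66). The caddy's top corners are (28,22), (245,11), (253,226), (34,237).
In the scene crop, caps are green (386,240), red (316,369), yellow (252,187), blue (43,435). The caddy's top corners are (434,17) red side, (596,72) yellow, (529,208) blue, (352,143) green.

```bash
cat > geo.py <<'E'
import numpy as np
from scipy.spatial.transform import Rotation as R
TOP=(400.308,321.512,199.797,np.array([.3931849,-.02589199,1.06734026]),[-0.7042553,-0.04615158,0.05043675,0.70664746])
SC=(464.8,310.198,203.791,np.array([.82559638,-.54016739,.86437065]),[0.92125347,0.29794108,0.07040608,0.23992945])
def ray(c,u,v):
    f,cx,cy,p,q=c
    d=R.from_quat(q,scalar_first=True).apply([(u-cx)/f,-(v-cy)/f,-1]); return p,d/np.linalg.norm(d)
def onz(c,u,v,z):
    p,d=ray(c,u,v); return p+d*(z-p[2])/d[2]
def tri(a,b):
    (p,d),(q,e)=ray(TOP,*a),ray(SC,*b)
    s=np.linalg.lstsq(np.stack([d,-e],1),q-p,rcond=None)[0]
    A,B=p+s[0]*d,q+s[1]*e; return (A+B)/2,np.linalg.norm(A-B)
E
python3 - <<'E'
from geo import *
np.set_printoptions(precision=4,suppress=True)
t=lambda x,y:(195+(x+.5)/3-.5,155+(y+.5)/3-.5); s=lambda x,y:(150+(x+.5)/2.4-.5,105+(y+.5)/2.4-.5)
for n,a,b in [("green",(405,86),(386,240)),("red",(568,71),(316,369)),("yel",(415,243),(252,187)),("blue",(753,251),(43,435)),
  ("wr",(614,245),(142,325)),("wb",(733,66),(223,518)),("c_yel",(28,22),(596,72)),("c_blue",(245,11),(529,208)),("c_grn",(253,226),(352,143)),("c_red",(34,237),(434,17)),
  ("p_blue",(190,72),(501,157)),("p_grn",(193,171),(421,127)),("dish1",(489,158),(292,331)),("dish2",(651,157),(200,464))]:
    z=.028 if n[0]=="c" else .008 if n[0]=="p" else .014 if n[0]=="d" else .09
    P,e=tri(t(*a),s(*b)); print(n,P,round(e,4),"top@z",onz(TOP,*t(*a),z)[:2],"sc@z",onz(SC,*s(*b),z)[:2])
for n,a in [("yel",(91,78)),("blue",(190,72)),("red",(92,177)),("grn",(193,171))]: print("pad",n,onz(TOP,*t(*a),.008)[:2])
E
```

```text
green [ 0.5683 -0.0524  0.0925] 0.0001 top@z [ 0.5688 -0.0525] sc@z [ 0.5674 -0.0509]
red [ 0.5805 -0.1876  0.0913] 0.0007 top@z [ 0.581  -0.1876] sc@z [ 0.5798 -0.1872]
yel [ 0.4387 -0.0601  0.0927] 0.0013 top@z [ 0.4394 -0.0597] sc@z [ 0.4369 -0.0588]
blue [ 0.4308 -0.3356  0.0898] 0.0033 top@z [ 0.4319 -0.3343] sc@z [ 0.4295 -0.3367]
wr [ 0.4371 -0.2214  0.0901] 0.0002 top@z [ 0.4372 -0.2214] sc@z [ 0.4369 -0.2215]
wb [ 0.5846 -0.3248  0.0903] 0.0005 top@z [ 0.5848 -0.3247] sc@z [ 0.5843 -0.3249]
c_yel [0.6354 0.2756 0.0362] 0.0021 top@z [0.6382 0.2786] sc@z [0.6328 0.2827]
c_blue [0.6469 0.0867 0.0292] 0.0012 top@z [0.6477 0.0871] sc@z [0.6462 0.0871]
c_grn [0.4581 0.0789 0.0216] 0.0006 top@z [0.4574 0.078 ] sc@z [0.4611 0.0743]
c_red [0.4498 0.2665 0.0321] 0.0034 top@z [0.4486 0.2666] sc@z [0.4491 0.2719]
p_blue [0.5943 0.136  0.0211] 0.0002 top@z [0.5967 0.1379] sc@z [0.5908 0.1466]
p_grn [0.5068 0.1323 0.0199] 0.0013 top@z [0.5075 0.1337] sc@z [0.5028 0.1422]
dish1 [ 0.5174 -0.1289  0.012 ] 0.0013 top@z [ 0.5176 -0.1283] sc@z [ 0.5176 -0.1303]
dish2 [ 0.5179 -0.273   0.0105] 0.0015 top@z [ 0.5181 -0.2717] sc@z [ 0.5186 -0.2746]
pad yel [0.5915 0.2264]
pad blue [0.5967 0.1379]
pad red [0.5025 0.2229]
pad grn [0.5075 0.1337]
```

```bash
python3 -m pendant '[{"rz":7.16,"hand":0.066},{"rz":7.16},{"rz":7.16},{"dx":0.014,"dy":-0.0125},{"dx":0.027,"dy":-0.0245},{"dx":0.027,"dy":-0.0245},{"dx":0.027,"dy":-0.0245},{"dx":0.027,"dy":-0.0245},{"dx":0.027,"dy":-0.0245},{"dx":0.027,"dy":-0.0245},{"dx":0.027,"dy":-0.0245},{"dx":0.016,"dy":-0.015}]' 40; python3 -m pendant '[{"dz":0.02},{"dz":0.03},{"dz":0.03},{"dz":0.01},{}]'
python3 - <<'E'
from rig import manip
import cv2
s=manip.get_state(); d=manip.get_image("wrist")
print(s["position"],s["ee_rot"],s["qpos"]); print({k:v for k,v in d.items() if k!="frame"})
cv2.imwrite("pics/w1.png",d["frame"][:,:,::-1])
E
```

```text
[ 0.21144264 -0.53420988  0.23053212] [-7.95459763e-04  9.82302646e-01  1.87298890e-01 -6.82799749e-05] [-1.31498289e+00  2.76508540e-01  1.50602486e+00 -2.97548728e-05
  1.36065575e+00 -1.21003753e-01]
{'fx': 309.70691628693146, 'fy': 309.70691628693146, 'cx': 318.095009110281, 'cy': 202.0658150386855, 'mount': array([[ 6.15128901e-04,  9.46205267e-01,  3.23566400e-01,
         8.37946285e-02],
       [ 9.99999805e-01, -6.17103532e-04, -9.64938543e-05,
        -6.91619635e-04],
       [ 1.08370975e-04,  3.23566396e-01, -9.46205462e-01,
        -1.44277709e-01],
       [ 0.00000000e+00,  0.00000000e+00,  0.00000000e+00,
         1.00000000e+00]])}invalid input
invalid input
```

View pics/w1.png

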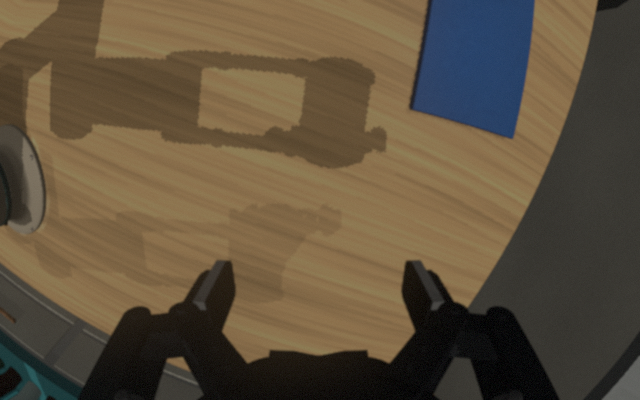

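The moves were refused, so every key must be present. The wrist picture shows only bare bench from the start pose. I'll retry with full rows.

```bash
python3 -m pendant '[{"dx":0,"dy":0,"dz":0,"rx":0,"ry":0,"rz":7.16,"hand":0.066},{"dx":0,"dy":0,"dz":0,"rx":0,"ry":0,"rz":7.16,"hand":0.066},{"dx":0,"dy":0,"dz":0,"rx":0,"ry":0,"rz":7.16,"hand":0.066},{"dx":0.014,"dy":-0.0125,"dz":0,"rx":0,"ry":0,"rz":0,"hand":0.066},{"dx":0.027,"dy":-0.0245,"dz":0,"rx":0,"ry":0,"rz":0,"hand":0.066},{"dx":0.027,"dy":-0.0245,"dz":0,"rx":0,"ry":0,"rz":0,"hand":0.066},{"dx":0.027,"dy":-0.0245,"dz":0,"rx":0,"ry":0,"rz":0,"hand":0.066},{"dx":0.027,"dy":-0.0245,"dz":0,"rx":0,"ry":0,"rz":0,"hand":0.066},{"dx":0.027,"dy":-0.0245,"dz":0,"rx":0,"ry":0,"rz":0,"hand":0.066},{"dx":0.027,"dy":-0.0245,"dz":0,"rx":0,"ry":0,"rz":0,"hand":0.066},{"dx":0.027,"dy":-0.0245,"dz":0,"rx":0,"ry":0,"rz":0,"hand":0.066},{"dx":0.016,"dy":-0.015,"dz":0,"rx":0,"ry":0,"rz":0,"hand":0.066}]' 40
```

```text
clock: 1.15
position: [0.4323, -0.3325, 0.2311]
ee_rot: [-0.001, 1.0, 0.002, 0.0]
contact_force: [-0.8, -0.1, 0.2]
width: 0.0658
gripper_force: 0.0
```

```bash
python3 -m pendant '[{"dx":-0.001,"dy":0.002,"dz":0.02,"rx":0,"ry":0,"rz":0,"hand":0.066},{"dx":0,"dy":0,"dz":0.03,"rx":0,"ry":0,"rz":0,"hand":0.066},{"dx":0,"dy":0,"dz":0.03,"rx":0,"ry":0,"rz":0,"hand":0.066},{"dx":0,"dy":0,"dz":0.01,"rx":0,"ry":0,"rz":0,"hand":0.066},{"dx":0,"dy":0,"dz":0,"rx":0,"ry":0,"rz":0,"hand":0.066}]'
python3 - <<'E'
from rig import manip
import cv2
s=manip.get_state(); d=manip.get_image("wrist")
print(s["position"],s["ee_rot"],s["qpos"])
cv2.imwrite("pics/w2.png",d["frame"][:,:,::-1])
E
```

```text
clock: 1.57
position: [0.4275, -0.3355, 0.1384]
ee_rot: [-0.003, 1.0, 0.001, -0.003]
contact_force: [-1.2, -0.7, 0.8]
width: 0.066
gripper_force: 0.0
[ 0.42750623 -0.33550994  0.13840097] [-2.50215796e-03  9.99993231e-01  9.94045865e-04 -2.50795740e-03] [-7.93413742e-01  3.01653503e-01  1.71242544e+00 -7.94785972e-05
  1.13459874e+00  7.75428314e-01]
```

View pics/w2.png

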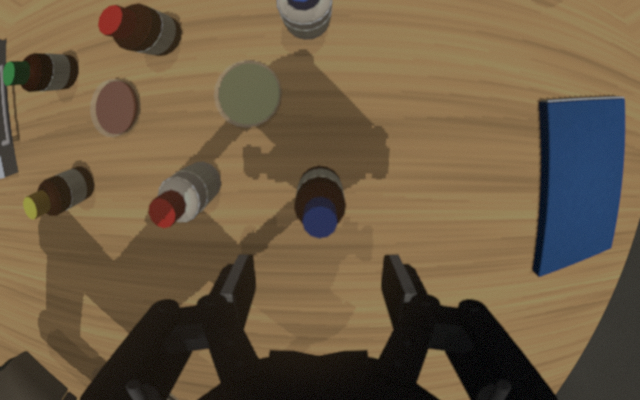

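The wrist view has the blue cap's top at (320,223), midway between the fingers (cols 245–395). I'll convert that and check it against 0.431, -0.336.

```bash
cat >> geo.py <<'E'
F,CX,CY=309.707,318.095,202.066
M=np.array([[6.15128901e-04,9.46205267e-01,3.23566400e-01,8.37946285e-02],[9.99999805e-01,-6.17103532e-04,-9.64938543e-05,-6.91619635e-04],[1.08370975e-04,3.23566396e-01,-9.46205462e-01,-1.44277709e-01],[0,0,0,1]])
def wrist(pos,q,u,v,z):
    x,y=u-CX,v-CY; r=np.hypot(x,y); t=r/F
    d=np.array([x/r*np.sin(t),-y/r*np.sin(t),-np.cos(t)])
    Rt=R.from_quat(q,scalar_first=True); D=Rt.apply(M[:3,:3]@d); C=np.array(pos)+Rt.apply(M[:3,3])
    return C+D*(z-C[2])/D[2]
E
python3 - <<'E'
from geo import *
from rig import manip
s=manip.get_state(); print(s["position"])
p,q=[.42750623,-.33550994,.13840097],[-2.50215796e-03,9.99993231e-01,9.94045865e-04,-2.50795740e-03]
print(wrist(p,q,320,223,.09),wrist(p,q,116,20,.09),wrist(p,q,38,208,.09))
E
```

```text
[ 0.42866742 -0.33684169  0.14046253]
[ 0.43026393 -0.33588333  0.09      ] [ 0.5808751  -0.19129504  0.09      ] [ 0.43814499 -0.07142563  0.09      ]
```

```bash
python3 -m pendant '[{"dx":0.0015,"dy":-0.001,"dz":0.015,"rx":0,"ry":0,"rz":0,"hand":0.066},{"dx":0,"dy":0,"dz":0.025,"rx":0,"ry":0,"rz":0,"hand":0.066},{"dx":0,"dy":0,"dz":0.025,"rx":0,"ry":0,"rz":0,"hand":0.066},{"dx":0,"dy":0,"dz":0.025,"rx":0,"ry":0,"rz":0,"hand":0.066},{"dx":0,"dy":0,"dz":0.018,"rx":0,"ry":0,"rz":0,"hand":0.066},{"dx":0,"dy":0,"dz":0.0095,"rx":0,"ry":0,"rz":0,"hand":0.066},{"dx":0,"dy":0,"dz":0,"rx":0,"ry":0,"rz":0,"hand":0.066},{"dx":0,"dy":0,"dz":0,"rx":0,"ry":0,"rz":0,"hand":0.066}]'
python3 -m pendant '[{"dx":0,"dy":0,"dz":0,"rx":0,"ry":0,"rz":0,"hand":0.05},{"dx":0,"dy":0,"dz":0,"rx":0,"ry":0,"rz":0,"hand":0.03},{"dx":0,"dy":0,"dz":0,"rx":0,"ry":0,"rz":0,"hand":0.03},{"dx":0,"dy":0,"dz":0,"rx":0,"ry":0,"rz":0,"hand":0.03},{"dx":0,"dy":0,"dz":0,"rx":0,"ry":0,"rz":0,"hand":0.03},{"dx":0,"dy":0,"dz":0,"rx":0,"ry":0,"rz":0,"hand":0.03}]' 40
```

```text
clock: 2.28
position: [0.4316, -0.3374, 0.025]
ee_rot: [0.001, 1.0, 0.001, 0.001]
contact_force: [0.0, 0.1, 1.1]
width: 0.0663
gripper_force: 0.0
clock: 2.78
position: [0.4317, -0.3373, 0.0256]
ee_rot: [0.001, 1.0, 0.001, 0.001]
contact_force: [0.6, 0.5, 6.3]
width: 0.0391
gripper_force: 40.3
```

```bash
python3 -m pendant '[{"dx":0,"dy":0,"dz":-0.015,"rx":0,"ry":0,"rz":0,"hand":0.03},{"dx":0,"dy":0,"dz":-0.035,"rx":0,"ry":0,"rz":0,"hand":0.03},{"dx":0,"dy":0,"dz":-0.04,"rx":0,"ry":0,"rz":0,"hand":0.03},{"dx":0,"dy":0,"dz":-0.035,"rx":0,"ry":0,"rz":0,"hand":0.03},{"dx":0.005,"dy":-0.015,"dz":0,"rx":0,"ry":0,"rz":0,"hand":0.03},{"dx":0.009,"dy":-0.025,"dz":0,"rx":0,"ry":0,"rz":0,"hand":0.03},{"dx":0.012,"dy":-0.034,"dz":0,"rx":0,"ry":0,"rz":0,"hand":0.03},{"dx":0.012,"dy":-0.034,"dz":0,"rx":0,"ry":0,"rz":0,"hand":0.03},{"dx":0.012,"dy":-0.034,"dz":0,"rx":0,"ry":0,"rz":0,"hand":0.03},{"dx":0.012,"dy":-0.034,"dz":0,"rx":0,"ry":0,"rz":0,"hand":0.03},{"dx":0.012,"dy":-0.034,"dz":0,"rx":0,"ry":0,"rz":0,"hand":0.03},{"dx":0.012,"dy":-0.034,"dz":0,"rx":0,"ry":0,"rz":0,"hand":0.03}]'
python3 -m pendant '[{"dx":0.012,"dy":-0.034,"dz":0,"rx":0,"ry":0,"rz":0,"hand":0.03},{"dx":0.012,"dy":-0.034,"dz":0,"rx":0,"ry":0,"rz":0,"hand":0.03},{"dx":0.012,"dy":-0.034,"dz":0,"rx":0,"ry":0,"rz":0,"hand":0.03},{"dx":0.012,"dy":-0.034,"dz":0,"rx":0,"ry":0,"rz":0,"hand":0.03},{"dx":0.011,"dy":-0.034,"dz":0,"rx":0,"ry":0,"rz":0,"hand":0.03},{"dx":0.008,"dy":-0.025,"dz":0,"rx":0,"ry":0,"rz":0,"hand":0.03},{"dx":0.006,"dy":-0.02,"dz":0,"rx":0,"ry":0,"rz":0,"hand":0.03},{"dx":0.0045,"dy":-0.015,"dz":0,"rx":0,"ry":0,"rz":0,"hand":0.03},{"dx":0,"dy":0,"dz":0,"rx":0,"ry":0,"rz":0,"hand":0.03},{"dx":0,"dy":0,"dz":0,"rx":0,"ry":0,"rz":0,"hand":0.03}]'
python3 - <<'E'
from rig import manip
import cv2
s=manip.get_state(); d=manip.get_image("wrist")
print(s["position"],s["ee_rot"])
cv2.imwrite("pics/w3.png",d["frame"][:,:,::-1])
E
```

```text
clock: 3.78
position: [0.5164, -0.0904, 0.1493]
ee_rot: [0.0, 1.0, 0.001, 0.0]
contact_force: [0.5, -0.3, -1.1]
width: 0.0392
gripper_force: 40.6
clock: 4.62
position: [0.5931, 0.1382, 0.1487]
ee_rot: [0.0, 1.0, 0.002, -0.0]
contact_force: [-1.4, -0.6, -0.2]
width: 0.0392
gripper_force: 40.6
[0.59306485 0.13817047 0.14873879] [ 4.72693042e-04  9.99998448e-01  1.68635716e-03 -1.91629956e-04]
```

View pics/w3.png

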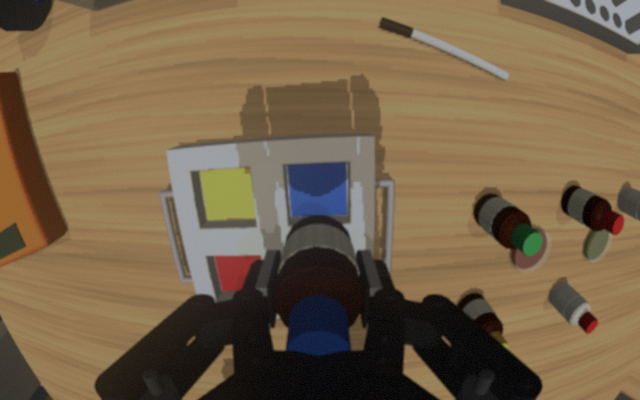

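The bottle hangs upright and centred. The blue pad well is ahead of it with its opening's rear corners at (284,163) and (349,160), and the caddy's rear corners are at (167,150) and (375,135). The yellow well's opening corners are (193,172), (251,166), (259,223), (201,230).

Run:
```python
from geo import *
np.set_printoptions(precision=4,suppress=True)
p,q=[.59306485,.13817047,.14873879],[4.72693042e-04,9.99998448e-01,1.68635716e-03,-1.91629956e-04]
for a in [(167,150),(375,135),(284,163),(349,160),(193,172),(251,166),(259,223),(201,230)]: print(a,wrist(p,q,*a,.028)[:2])
print("green",wrist(p,q,530,241,.09)[:2],"red",wrist(p,q,612,223,.09)[:2])
```

```text
(167, 150) [0.6371 0.2801]
(375, 135) [0.6476 0.0898]
(284, 163) [0.6222 0.1687]
(349, 160) [0.6251 0.1119]
(193, 172) [0.6152 0.2548]
(251, 166) [0.6198 0.1983]
(259, 223) [0.5652 0.1941]
(201, 230) [0.5567 0.2539]
green [ 0.572  -0.0472] red [ 0.5851 -0.1724]
```

```bash
python3 -m pendant '[{"dx":0.0015,"dy":0,"dz":0.015,"rx":0,"ry":0,"rz":0,"hand":0.03},{"dx":0,"dy":0,"dz":0.025,"rx":0,"ry":0,"rz":0,"hand":0.03},{"dx":0,"dy":0,"dz":0.025,"rx":0,"ry":0,"rz":0,"hand":0.03},{"dx":0,"dy":0,"dz":0.025,"rx":0,"ry":0,"rz":0,"hand":0.03},{"dx":0,"dy":0,"dz":0.015,"rx":0,"ry":0,"rz":0,"hand":0.03},{"dx":0,"dy":0,"dz":0.006,"rx":0,"ry":0,"rz":0,"hand":0.03},{"dx":0,"dy":0,"dz":0.001,"rx":0,"ry":0,"rz":0,"hand":0.03},{"dx":0,"dy":0,"dz":0,"rx":0,"ry":0,"rz":0,"hand":0.03},{"dx":0,"dy":0,"dz":0,"rx":0,"ry":0,"rz":0,"hand":0.03}]'
```

```text
clock: 5.42
position: [0.5959, 0.1376, 0.0381]
ee_rot: [-0.0, 1.0, 0.001, 0.001]
contact_force: [0.2, 0.7, -1.0]
width: 0.0391
gripper_force: 40.6
```

```bash
python3 -m pendant '[{"dx":0,"dy":0,"dz":0.002,"rx":0,"ry":0,"rz":0,"hand":0.03},{"dx":0,"dy":0,"dz":0.001,"rx":0,"ry":0,"rz":0,"hand":0.03},{"dx":0,"dy":0,"dz":0.0005,"rx":0,"ry":0,"rz":0,"hand":0.03},{"dx":0,"dy":0,"dz":0,"rx":0,"ry":0,"rz":0,"hand":0.03},{"dx":0,"dy":0,"dz":0,"rx":0,"ry":0,"rz":0,"hand":0.03}]'
```

```text
clock: 5.83
position: [0.595, 0.1381, 0.0337]
ee_rot: [0.0, 1.0, 0.001, 0.0]
contact_force: [-0.5, -0.4, 0.4]
width: 0.0394
gripper_force: 40.6
```

```bash
python3 -m pendant '[{"dx":0,"dy":0,"dz":0.0005,"rx":0,"ry":0,"rz":0,"hand":0.03},{"dx":0,"dy":0,"dz":0.0005,"rx":0,"ry":0,"rz":0,"hand":0.03},{"dx":0,"dy":0,"dz":0,"rx":0,"ry":0,"rz":0,"hand":0.03}]'; python3 -m pendant '[{"dx":0,"dy":0,"dz":0.0005,"rx":0,"ry":0,"rz":0,"hand":0.03},{"dx":0,"dy":0,"dz":0.0,"rx":0,"ry":0,"rz":0,"hand":0.03},{"dx":0,"dy":0,"dz":0,"rx":0,"ry":0,"rz":0,"hand":0.03}]'
```

```text
clock: 6.08
position: [0.595, 0.1381, 0.0337]
ee_rot: [0.0, 1.0, 0.001, 0.0]
contact_force: [-3.2, -0.1, 6.2]
width: 0.0389
gripper_force: 41.4
clock: 6.33
position: [0.595, 0.1381, 0.0336]
ee_rot: [0.0, 1.0, 0.001, 0.001]
contact_force: [-3.7, -0.1, 9.5]
width: 0.0393
gripper_force: 41.7
```

```bash
python3 -m pendant '[{"dx":0,"dy":0,"dz":0,"rx":0,"ry":0,"rz":0,"hand":0.045},{"dx":0,"dy":0,"dz":0,"rx":0,"ry":0,"rz":0,"hand":0.054},{"dx":0,"dy":0,"dz":0,"rx":0,"ry":0,"rz":0,"hand":0.06},{"dx":0,"dy":0,"dz":0,"rx":0,"ry":0,"rz":0,"hand":0.06},{"dx":0,"dy":0,"dz":0,"rx":0,"ry":0,"rz":0,"hand":0.06},{"dx":0,"dy":0,"dz":-0.01,"rx":0,"ry":0,"rz":0,"hand":0.06},{"dx":0,"dy":0,"dz":-0.025,"rx":0,"ry":0,"rz":0,"hand":0.06},{"dx":0,"dy":0,"dz":-0.035,"rx":0,"ry":0,"rz":0,"hand":0.06},{"dx":0,"dy":0,"dz":-0.035,"rx":0,"ry":0,"rz":0,"hand":0.06},{"dx":0,"dy":0,"dz":-0.01,"rx":0,"ry":0,"rz":0,"hand":0.06}]'
python3 -m pendant '[{"dx":-0.0125,"dy":0.0155,"dz":0,"rx":0,"ry":0,"rz":0,"hand":0.066},{"dx":-0.022,"dy":0.028,"dz":0,"rx":0,"ry":0,"rz":0,"hand":0.066},{"dx":-0.024,"dy":0.030,"dz":0,"rx":0,"ry":0,"rz":0,"hand":0.066},{"dx":-0.024,"dy":0.030,"dz":0,"rx":0,"ry":0,"rz":0,"hand":0.066},{"dx":-0.024,"dy":0.030,"dz":0,"rx":0,"ry":0,"rz":0,"hand":0.066},{"dx":-0.024,"dy":0.030,"dz":0,"rx":0,"ry":0,"rz":0,"hand":0.066},{"dx":-0.018,"dy":0.022,"dz":0,"rx":0,"ry":0,"rz":0,"hand":0.066},{"dx":-0.008,"dy":0.012,"dz":0,"rx":0,"ry":0,"rz":0,"hand":0.066},{"dx":0,"dy":0,"dz":0,"rx":0,"ry":0,"rz":0,"hand":0.066},{"dx":0,"dy":0,"dz":0,"rx":0,"ry":0,"rz":0,"hand":0.066}]'
python3 - <<'E'
from rig import manip
import cv2
s=manip.get_state(); d=manip.get_image("wrist")
print(s["position"],s["ee_rot"])
cv2.imwrite("pics/w4.png",d["frame"][:,:,::-1])
E
```

```text
clock: 7.17
position: [0.5981, 0.1385, 0.1532]
ee_rot: [-0.001, 1.0, 0.001, 0.005]
contact_force: [0.8, 0.4, 1.4]
width: 0.0599
gripper_force: 0.0
clock: 8.0
position: [0.4387, -0.0602, 0.1473]
ee_rot: [-0.0, 1.0, -0.0, 0.001]
contact_force: [-0.0, 1.3, 0.4]
width: 0.066
gripper_force: 0.0
[ 0.43869158 -0.06017804  0.14729561] [-2.91272225e-05  9.99999789e-01 -1.56838002e-04  6.29559480e-04]
```

View pics/w4.png

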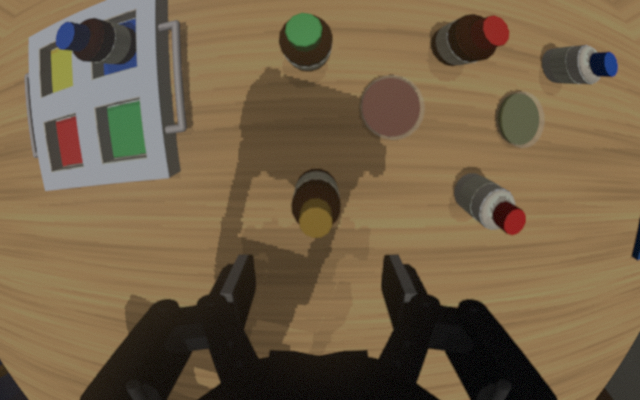

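Blue stands upright in its blue well. The yellow cap's top is at (316,221), green at (303,30), red at (496,31).

```bash
python3 - <<'E'
from geo import *
p,q=[0.43869158,-0.06017804,0.14729561],[-2.91272225e-05,9.99999789e-01,-1.56838002e-04,6.29559480e-04]
for a in [(316,221),(303,30),(496,31)]: print(a,wrist(p,q,*a,.09)[:2])
E
python3 -m pendant '[{"dx":0,"dy":0,"dz":0.015,"rx":0,"ry":0,"rz":0,"hand":0.066},{"dx":0,"dy":0,"dz":0.025,"rx":0,"ry":0,"rz":0,"hand":0.066},{"dx":0,"dy":0,"dz":0,"rx":0,"ry":0,"rz":0,"hand":0.066}]'
```

```text
(316, 221) [ 0.43955083 -0.05803882]
(303, 30) [ 0.56904625 -0.04988785]
(496, 31) [ 0.58222871 -0.1860329 ]
clock: 8.3
position: [0.4368, -0.0581, 0.1039]
ee_rot: [-0.001, 1.0, 0.002, -0.003]
contact_force: [-1.0, -0.3, 0.2]
width: 0.0659
gripper_force: 0.0
```

```bash
python3 -m pendant '[{"dx":0.0005,"dy":0,"dz":0.015,"rx":0,"ry":0,"rz":0,"hand":0.066},{"dx":0,"dy":0,"dz":0.025,"rx":0,"ry":0,"rz":0,"hand":0.066},{"dx":0,"dy":0,"dz":0.025,"rx":0,"ry":0,"rz":0,"hand":0.066},{"dx":0,"dy":0,"dz":0.012,"rx":0,"ry":0,"rz":0,"hand":0.066},{"dx":0,"dy":0,"dz":0.003,"rx":0,"ry":0,"rz":0,"hand":0.066},{"dx":0,"dy":0,"dz":0,"rx":0,"ry":0,"rz":0,"hand":0.066},{"dx":0,"dy":0,"dz":0,"rx":0,"ry":0,"rz":0,"hand":0.066}]'
```

```text
clock: 8.88
position: [0.4404, -0.0596, 0.0276]
ee_rot: [0.0, 1.0, 0.001, 0.001]
contact_force: [0.8, -0.8, -0.2]
width: 0.0658
gripper_force: 0.0
```

```bash
python3 -m pendant '[{"dx":0,"dy":0,"dz":0.002,"rx":0,"ry":0,"rz":0,"hand":0.05},{"dx":0,"dy":0,"dz":0,"rx":0,"ry":0,"rz":0,"hand":0.03},{"dx":0,"dy":0,"dz":0,"rx":0,"ry":0,"rz":0,"hand":0.03},{"dx":0,"dy":0,"dz":0,"rx":0,"ry":0,"rz":0,"hand":0.03},{"dx":0,"dy":0,"dz":0,"rx":0,"ry":0,"rz":0,"hand":0.03},{"dx":0,"dy":0,"dz":0,"rx":0,"ry":0,"rz":0,"hand":0.03}]' 40
python3 -m pendant '[{"dx":0,"dy":0,"dz":-0.015,"rx":0,"ry":0,"rz":0,"hand":0.03},{"dx":0,"dy":0,"dz":-0.035,"rx":0,"ry":0,"rz":0,"hand":0.03},{"dx":0,"dy":0,"dz":-0.04,"rx":0,"ry":0,"rz":0,"hand":0.03},{"dx":0,"dy":0,"dz":-0.035,"rx":0,"ry":0,"rz":0,"hand":0.03}]'
python3 -m pendant '[{"dx":0.008,"dy":-0.015,"dz":0,"rx":0,"ry":0,"rz":0,"hand":0.03},{"dx":0.015,"dy":-0.028,"dz":0,"rx":0,"ry":0,"rz":0,"hand":0.03},{"dx":0.018,"dy":-0.034,"dz":0,"rx":0,"ry":0,"rz":0,"hand":0.03},{"dx":0.018,"dy":-0.034,"dz":0,"rx":0,"ry":0,"rz":0,"hand":0.03},{"dx":0.018,"dy":-0.034,"dz":0,"rx":0,"ry":0,"rz":0,"hand":0.03},{"dx":0.018,"dy":-0.034,"dz":0,"rx":0,"ry":0,"rz":0,"hand":0.03},{"dx":0.018,"dy":-0.034,"dz":0,"rx":0,"ry":0,"rz":0,"hand":0.03},{"dx":0.018,"dy":-0.034,"dz":0,"rx":0,"ry":0,"rz":0,"hand":0.03},{"dx":0.0125,"dy":-0.024,"dz":0,"rx":0,"ry":0,"rz":0,"hand":0.03},{"dx":0.006,"dy":-0.014,"dz":0,"rx":0,"ry":0,"rz":0,"hand":0.03},{"dx":0,"dy":0,"dz":0,"rx":0,"ry":0,"rz":0,"hand":0.03},{"dx":0,"dy":0,"dz":0,"rx":0,"ry":0,"rz":0,"hand":0.03}]'
```

```text
clock: 9.38
position: [0.44, -0.0599, 0.0258]
ee_rot: [0.0, 1.0, 0.001, 0.001]
contact_force: [0.1, 1.2, 6.9]
width: 0.039
gripper_force: 40.1
clock: 9.72
position: [0.4388, -0.0598, 0.1516]
ee_rot: [0.0, 1.0, 0.001, -0.0]
contact_force: [1.6, 0.1, -0.6]
width: 0.0388
gripper_force: 40.5
clock: 10.72
position: [0.5873, 0.2251, 0.1492]
ee_rot: [0.001, 1.0, 0.002, -0.001]
contact_force: [-0.1, -1.0, -1.0]
width: 0.0393
gripper_force: 40.6
```

```bash
python3 -m pendant '[{"dx":0.0015,"dy":0,"dz":0.015,"rx":0,"ry":0,"rz":0,"hand":0.03},{"dx":0,"dy":0,"dz":0.025,"rx":0,"ry":0,"rz":0,"hand":0.03},{"dx":0,"dy":0,"dz":0.025,"rx":0,"ry":0,"rz":0,"hand":0.03},{"dx":0,"dy":0,"dz":0.025,"rx":0,"ry":0,"rz":0,"hand":0.03},{"dx":0,"dy":0,"dz":0.015,"rx":0,"ry":0,"rz":0,"hand":0.03},{"dx":0,"dy":0,"dz":0.006,"rx":0,"ry":0,"rz":0,"hand":0.03},{"dx":0,"dy":0,"dz":0.001,"rx":0,"ry":0,"rz":0,"hand":0.03},{"dx":0,"dy":0,"dz":0,"rx":0,"ry":0,"rz":0,"hand":0.03},{"dx":0,"dy":0,"dz":0,"rx":0,"ry":0,"rz":0,"hand":0.03}]'
python3 -m pendant '[{"dx":0,"dy":0,"dz":0.002,"rx":0,"ry":0,"rz":0,"hand":0.03},{"dx":0,"dy":0,"dz":0.001,"rx":0,"ry":0,"rz":0,"hand":0.03},{"dx":0,"dy":0,"dz":0.0005,"rx":0,"ry":0,"rz":0,"hand":0.03},{"dx":0,"dy":0,"dz":0,"rx":0,"ry":0,"rz":0,"hand":0.03},{"dx":0,"dy":0,"dz":0,"rx":0,"ry":0,"rz":0,"hand":0.03}]'
```

```text
clock: 11.47
position: [0.5905, 0.2251, 0.0392]
ee_rot: [-0.0, 1.0, 0.001, 0.001]
contact_force: [-0.6, -0.6, -0.4]
width: 0.0394
gripper_force: 40.6
clock: 11.88
position: [0.5897, 0.2256, 0.0344]
ee_rot: [0.0, 1.0, 0.001, 0.0]
contact_force: [-0.4, 0.5, -0.4]
width: 0.0392
gripper_force: 40.6
```

```bash
python3 -m pendant '[{"dx":0,"dy":0,"dz":0.0005,"rx":0,"ry":0,"rz":0,"hand":0.03},{"dx":0,"dy":0,"dz":0.0005,"rx":0,"ry":0,"rz":0,"hand":0.03},{"dx":0,"dy":0,"dz":0.0005,"rx":0,"ry":0,"rz":0,"hand":0.03},{"dx":0,"dy":0,"dz":0,"rx":0,"ry":0,"rz":0,"hand":0.03}]'
```

```text
clock: 12.22
position: [0.5898, 0.2256, 0.0338]
ee_rot: [-0.0, 1.0, 0.001, 0.0]
contact_force: [-2.2, 0.1, 5.6]
width: 0.0391
gripper_force: 41.1
```

```bash
python3 -m pendant '[{"dx":0,"dy":0,"dz":0,"rx":0,"ry":0,"rz":0,"hand":0.045},{"dx":0,"dy":0,"dz":0,"rx":0,"ry":0,"rz":0,"hand":0.054},{"dx":0,"dy":0,"dz":0,"rx":0,"ry":0,"rz":0,"hand":0.06},{"dx":0,"dy":0,"dz":0,"rx":0,"ry":0,"rz":0,"hand":0.06},{"dx":0,"dy":0,"dz":0,"rx":0,"ry":0,"rz":0,"hand":0.06},{"dx":0,"dy":0,"dz":-0.01,"rx":0,"ry":0,"rz":0,"hand":0.06},{"dx":0,"dy":0,"dz":-0.025,"rx":0,"ry":0,"rz":0,"hand":0.06},{"dx":0,"dy":0,"dz":-0.035,"rx":0,"ry":0,"rz":0,"hand":0.06},{"dx":0,"dy":0,"dz":-0.035,"rx":0,"ry":0,"rz":0,"hand":0.06},{"dx":0,"dy":0,"dz":-0.01,"rx":0,"ry":0,"rz":0,"hand":0.06},{"dx":0,"dy":0.015,"dz":0,"rx":0,"ry":0,"rz":0,"hand":0.06}]'
python3 -m pendant '[{"dx":0,"dy":0.027,"dz":0,"rx":0,"ry":0,"rz":0,"hand":0.066},{"dx":-0.001,"dy":0.036,"dz":0,"rx":0,"ry":0,"rz":0,"hand":0.066},{"dx":-0.001,"dy":0.036,"dz":0,"rx":0,"ry":0,"rz":0,"hand":0.066},{"dx":-0.001,"dy":0.036,"dz":0,"rx":0,"ry":0,"rz":0,"hand":0.066},{"dx":-0.001,"dy":0.036,"dz":0,"rx":0,"ry":0,"rz":0,"hand":0.066},{"dx":-0.001,"dy":0.036,"dz":0,"rx":0,"ry":0,"rz":0,"hand":0.066},{"dx":-0.001,"dy":0.036,"dz":0,"rx":0,"ry":0,"rz":0,"hand":0.066},{"dx":-0.001,"dy":0.036,"dz":0,"rx":0,"ry":0,"rz":0,"hand":0.066},{"dx":-0.001,"dy":0.036,"dz":0,"rx":0,"ry":0,"rz":0,"hand":0.066},{"dx":-0.001,"dy":0.036,"dz":0,"rx":0,"ry":0,"rz":0,"hand":0.066},{"dx":0,"dy":0.03,"dz":0,"rx":0,"ry":0,"rz":0,"hand":0.066},{"dx":0,"dy":0.0165,"dz":0,"rx":0,"ry":0,"rz":0,"hand":0.066}]'
python3 -m pendant '[{"dx":0,"dy":0,"dz":0,"rx":0,"ry":0,"rz":0,"hand":0.066},{"dx":0,"dy":0,"dz":0,"rx":0,"ry":0,"rz":0,"hand":0.066},{"dx":0,"dy":0,"dz":0,"rx":0,"ry":0,"rz":0,"hand":0.066}]'
python3 - <<'E'
from rig import manip
import cv2
s=manip.get_state(); d=manip.get_image("wrist")
print(s["position"],s["ee_rot"])
cv2.imwrite("pics/w5.png",d["frame"][:,:,::-1])
E
```

```text
clock: 13.13
position: [0.5923, 0.213, 0.1526]
ee_rot: [-0.002, 1.0, 0.002, 0.005]
contact_force: [1.0, 0.3, 0.5]
width: 0.0599
gripper_force: 0.0
clock: 14.13
position: [0.5797, -0.1911, 0.1463]
ee_rot: [0.0, 1.0, -0.0, -0.001]
contact_force: [0.7, 0.3, 0.4]
width: 0.0662
gripper_force: 0.0
clock: 14.38
position: [0.5807, -0.1858, 0.1471]
ee_rot: [-0.001, 1.0, 0.001, -0.001]
contact_force: [0.2, 0.4, 0.3]
width: 0.066
gripper_force: 0.0
[ 0.58067421 -0.18577148  0.14710899] [-8.44214814e-04  9.99998796e-01  1.02153682e-03 -8.07088418e-04]
```

View pics/w5.png

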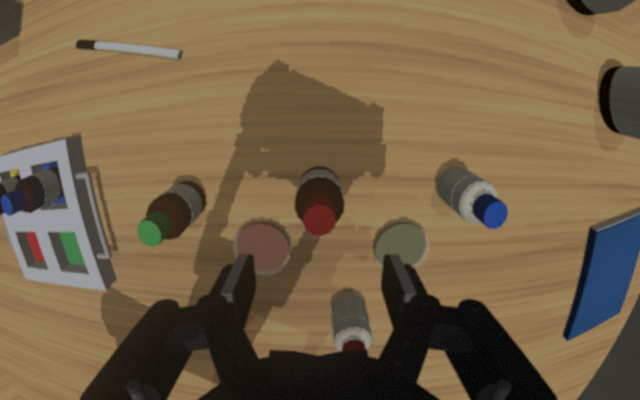

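The red cap on the brown body is at (319,220), centred between the fingers, with the green cap at (150,232). I'll descend and grasp.

```bash
python3 -m pendant '[{"dx":0,"dy":0,"dz":0.015,"rx":0,"ry":0,"rz":0,"hand":0.066},{"dx":0,"dy":0,"dz":0.025,"rx":0,"ry":0,"rz":0,"hand":0.066},{"dx":0,"dy":0,"dz":0.025,"rx":0,"ry":0,"rz":0,"hand":0.066},{"dx":0,"dy":0,"dz":0.025,"rx":0,"ry":0,"rz":0,"hand":0.066},{"dx":0,"dy":0,"dz":0.02,"rx":0,"ry":0,"rz":0,"hand":0.066},{"dx":0,"dy":0,"dz":0.01,"rx":0,"ry":0,"rz":0,"hand":0.066},{"dx":0,"dy":0,"dz":0,"rx":0,"ry":0,"rz":0,"hand":0.066},{"dx":0,"dy":0,"dz":0,"rx":0,"ry":0,"rz":0,"hand":0.066},{"dx":0,"dy":0,"dz":0,"rx":0,"ry":0,"rz":0,"hand":0.066}]'
```

```text
clock: 15.18
position: [0.5826, -0.1869, 0.0291]
ee_rot: [0.001, 1.0, 0.001, 0.001]
contact_force: [1.3, -0.9, 0.3]
width: 0.0659
gripper_force: 0.0
```

```bash
python3 -m pendant '[{"dx":0,"dy":0,"dz":0.003,"rx":0,"ry":0,"rz":0,"hand":0.05},{"dx":0,"dy":0,"dz":0,"rx":0,"ry":0,"rz":0,"hand":0.03},{"dx":0,"dy":0,"dz":0,"rx":0,"ry":0,"rz":0,"hand":0.03},{"dx":0,"dy":0,"dz":0,"rx":0,"ry":0,"rz":0,"hand":0.03},{"dx":0,"dy":0,"dz":0,"rx":0,"ry":0,"rz":0,"hand":0.03},{"dx":0,"dy":0,"dz":0,"rx":0,"ry":0,"rz":0,"hand":0.03}]' 40
python3 -m pendant '[{"dx":0,"dy":0,"dz":-0.015,"rx":0,"ry":0,"rz":0,"hand":0.03},{"dx":0,"dy":0,"dz":-0.035,"rx":0,"ry":0,"rz":0,"hand":0.03},{"dx":0,"dy":0,"dz":-0.04,"rx":0,"ry":0,"rz":0,"hand":0.03},{"dx":0,"dy":0,"dz":-0.035,"rx":0,"ry":0,"rz":0,"hand":0.03},{"dx":-0.003,"dy":-0.015,"dz":0,"rx":0,"ry":0,"rz":0,"hand":0.03}]'
python3 -m pendant '[{"dx":-0.005,"dy":-0.027,"dz":0,"rx":0,"ry":0,"rz":0,"hand":0.03},{"dx":-0.007,"dy":-0.036,"dz":0,"rx":0,"ry":0,"rz":0,"hand":0.03},{"dx":-0.007,"dy":-0.036,"dz":0,"rx":0,"ry":0,"rz":0,"hand":0.03},{"dx":-0.007,"dy":-0.036,"dz":0,"rx":0,"ry":0,"rz":0,"hand":0.03},{"dx":-0.007,"dy":-0.036,"dz":0,"rx":0,"ry":0,"rz":0,"hand":0.03},{"dx":-0.007,"dy":-0.036,"dz":0,"rx":0,"ry":0,"rz":0,"hand":0.03},{"dx":-0.007,"dy":-0.036,"dz":0,"rx":0,"ry":0,"rz":0,"hand":0.03},{"dx":-0.007,"dy":-0.036,"dz":0,"rx":0,"ry":0,"rz":0,"hand":0.03},{"dx":-0.007,"dy":-0.036,"dz":0,"rx":0,"ry":0,"rz":0,"hand":0.03},{"dx":-0.007,"dy":-0.036,"dz":0,"rx":0,"ry":0,"rz":0,"hand":0.03},{"dx":-0.006,"dy":-0.028,"dz":0,"rx":0,"ry":0,"rz":0,"hand":0.03},{"dx":-0.003,"dy":-0.0135,"dz":0,"rx":0,"ry":0,"rz":0,"hand":0.03}]'
python3 -m pendant '[{"dx":0,"dy":0,"dz":0,"rx":0,"ry":0,"rz":0,"hand":0.03},{"dx":0,"dy":0,"dz":0,"rx":0,"ry":0,"rz":0,"hand":0.03},{"dx":0,"dy":0,"dz":0,"rx":0,"ry":0,"rz":0,"hand":0.03}]'
```

```text
clock: 15.68
position: [0.5821, -0.1873, 0.0259]
ee_rot: [0.0, 1.0, 0.001, 0.001]
contact_force: [-0.7, 0.2, 5.8]
width: 0.0391
gripper_force: 40.4
clock: 16.1
position: [0.5835, -0.1762, 0.1573]
ee_rot: [0.004, 1.0, 0.0, 0.007]
contact_force: [1.9, 0.4, 0.4]
width: 0.039
gripper_force: 40.5
clock: 17.1
position: [0.4987, 0.2237, 0.1489]
ee_rot: [-0.001, 1.0, 0.002, -0.001]
contact_force: [0.3, -0.8, -0.3]
width: 0.0387
gripper_force: 40.6
clock: 17.35
position: [0.5003, 0.2196, 0.1492]
ee_rot: [0.001, 1.0, 0.001, -0.0]
contact_force: [0.1, 0.3, -2.2]
width: 0.0393
gripper_force: 40.6
```

```bash
python3 -m pendant '[{"dx":0.001,"dy":-0.0005,"dz":0.015,"rx":0,"ry":0,"rz":0,"hand":0.03},{"dx":0,"dy":0,"dz":0.025,"rx":0,"ry":0,"rz":0,"hand":0.03},{"dx":0,"dy":0,"dz":0.025,"rx":0,"ry":0,"rz":0,"hand":0.03},{"dx":0,"dy":0,"dz":0.025,"rx":0,"ry":0,"rz":0,"hand":0.03},{"dx":0,"dy":0,"dz":0.015,"rx":0,"ry":0,"rz":0,"hand":0.03},{"dx":0,"dy":0,"dz":0.006,"rx":0,"ry":0,"rz":0,"hand":0.03},{"dx":0,"dy":0,"dz":0.001,"rx":0,"ry":0,"rz":0,"hand":0.03},{"dx":0,"dy":0,"dz":0,"rx":0,"ry":0,"rz":0,"hand":0.03},{"dx":0,"dy":0,"dz":0,"rx":0,"ry":0,"rz":0,"hand":0.03}]'
python3 -m pendant '[{"dx":0,"dy":0,"dz":0.002,"rx":0,"ry":0,"rz":0,"hand":0.03},{"dx":0,"dy":0,"dz":0.001,"rx":0,"ry":0,"rz":0,"hand":0.03},{"dx":0,"dy":0,"dz":0.0005,"rx":0,"ry":0,"rz":0,"hand":0.03},{"dx":0,"dy":0,"dz":0,"rx":0,"ry":0,"rz":0,"hand":0.03},{"dx":0,"dy":0,"dz":0,"rx":0,"ry":0,"rz":0,"hand":0.03}]'
python3 -m pendant '[{"dx":0,"dy":0,"dz":0.0005,"rx":0,"ry":0,"rz":0,"hand":0.03},{"dx":0,"dy":0,"dz":0,"rx":0,"ry":0,"rz":0,"hand":0.03},{"dx":0,"dy":0,"dz":0,"rx":0,"ry":0,"rz":0,"hand":0.03}]'
```

```text
clock: 18.1
position: [0.5028, 0.2207, 0.0389]
ee_rot: [-0.0, 1.0, 0.001, 0.001]
contact_force: [0.6, 0.7, -0.7]
width: 0.0392
gripper_force: 40.6
clock: 18.52
position: [0.5017, 0.2209, 0.0345]
ee_rot: [-0.0, 1.0, 0.001, 0.0]
contact_force: [-0.3, 0.2, -1.0]
width: 0.039
gripper_force: 40.6
clock: 18.77
position: [0.5017, 0.2209, 0.0339]
ee_rot: [-0.0, 1.0, 0.001, 0.0]
contact_force: [-0.5, 0.1, 0.6]
width: 0.039
gripper_force: 40.8
```

```bash
python3 -m pendant '[{"dx":0,"dy":0,"dz":0.0005,"rx":0,"ry":0,"rz":0,"hand":0.03},{"dx":0,"dy":0,"dz":0,"rx":0,"ry":0,"rz":0,"hand":0.03},{"dx":0,"dy":0,"dz":0,"rx":0,"ry":0,"rz":0,"hand":0.045},{"dx":0,"dy":0,"dz":0,"rx":0,"ry":0,"rz":0,"hand":0.054},{"dx":0,"dy":0,"dz":0,"rx":0,"ry":0,"rz":0,"hand":0.06},{"dx":0,"dy":0,"dz":0,"rx":0,"ry":0,"rz":0,"hand":0.06},{"dx":0,"dy":0,"dz":0,"rx":0,"ry":0,"rz":0,"hand":0.06},{"dx":0,"dy":0,"dz":-0.01,"rx":0,"ry":0,"rz":0,"hand":0.06},{"dx":0,"dy":0,"dz":-0.025,"rx":0,"ry":0,"rz":0,"hand":0.06},{"dx":0,"dy":0,"dz":-0.035,"rx":0,"ry":0,"rz":0,"hand":0.06},{"dx":0,"dy":0,"dz":-0.035,"rx":0,"ry":0,"rz":0,"hand":0.06},{"dx":0,"dy":0,"dz":-0.01,"rx":0,"ry":0,"rz":0,"hand":0.06}]'
python3 -m pendant '[{"dx":0.004,"dy":0.015,"dz":0,"rx":0,"ry":0,"rz":0,"hand":0.066},{"dx":0.007,"dy":0.027,"dz":0,"rx":0,"ry":0,"rz":0,"hand":0.066},{"dx":0.0085,"dy":0.034,"dz":0,"rx":0,"ry":0,"rz":0,"hand":0.066},{"dx":0.0085,"dy":0.034,"dz":0,"rx":0,"ry":0,"rz":0,"hand":0.066},{"dx":0.0085,"dy":0.034,"dz":0,"rx":0,"ry":0,"rz":0,"hand":0.066},{"dx":0.0085,"dy":0.034,"dz":0,"rx":0,"ry":0,"rz":0,"hand":0.066},{"dx":0.0085,"dy":0.034,"dz":0,"rx":0,"ry":0,"rz":0,"hand":0.066},{"dx":0.0085,"dy":0.034,"dz":0,"rx":0,"ry":0,"rz":0,"hand":0.066},{"dx":0.004,"dy":0.018,"dz":0,"rx":0,"ry":0,"rz":0,"hand":0.066},{"dx":0.001,"dy":0.008,"dz":0,"rx":0,"ry":0,"rz":0,"hand":0.066},{"dx":0,"dy":0,"dz":0,"rx":0,"ry":0,"rz":0,"hand":0.066},{"dx":0,"dy":0,"dz":0,"rx":0,"ry":0,"rz":0,"hand":0.066}]'
python3 - <<'E'
from rig import manip
import cv2
s=manip.get_state(); d=manip.get_image("wrist")
print(s["position"],s["ee_rot"])
cv2.imwrite("pics/w6.png",d["frame"][:,:,::-1])
E
```

```text
clock: 19.77
position: [0.5047, 0.2218, 0.1543]
ee_rot: [-0.001, 1.0, 0.001, 0.005]
contact_force: [0.9, 0.8, 0.7]
width: 0.0604
gripper_force: 0.0
clock: 20.77
position: [0.5686, -0.0503, 0.1483]
ee_rot: [-0.001, 1.0, 0.001, -0.0]
contact_force: [-0.4, -0.4, -0.4]
width: 0.0661
gripper_force: 0.0
[ 0.56861764 -0.05034242  0.14827488] [-5.44234262e-04  9.99999603e-01  6.05588602e-04 -3.62982276e-04]
```

View pics/w6.png

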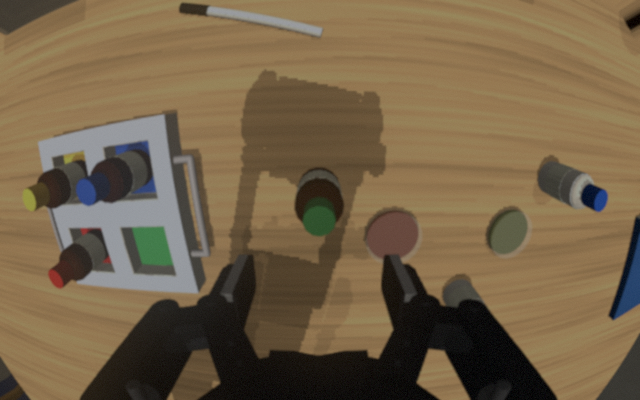

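Yellow, blue and red stand in their wells. The green cap at (319,217) is centred between the fingers, so I'll descend.

```bash
python3 -m pendant '[{"dx":0.001,"dy":0,"dz":0.015,"rx":0,"ry":0,"rz":0,"hand":0.066},{"dx":0,"dy":0,"dz":0.025,"rx":0,"ry":0,"rz":0,"hand":0.066},{"dx":0,"dy":0,"dz":0.025,"rx":0,"ry":0,"rz":0,"hand":0.066},{"dx":0,"dy":0,"dz":0.025,"rx":0,"ry":0,"rz":0,"hand":0.066},{"dx":0,"dy":0,"dz":0.02,"rx":0,"ry":0,"rz":0,"hand":0.066},{"dx":0,"dy":0,"dz":0.01,"rx":0,"ry":0,"rz":0,"hand":0.066},{"dx":0,"dy":0,"dz":0,"rx":0,"ry":0,"rz":0,"hand":0.066},{"dx":0,"dy":0,"dz":0,"rx":0,"ry":0,"rz":0,"hand":0.066},{"dx":0,"dy":0,"dz":0,"rx":0,"ry":0,"rz":0,"hand":0.066}]'
```

```text
clock: 21.57
position: [0.5712, -0.0506, 0.0296]
ee_rot: [0.0, 1.0, 0.001, 0.001]
contact_force: [0.2, -0.8, 0.7]
width: 0.0657
gripper_force: 0.0
```

```bash
python3 -m pendant '[{"dx":0,"dy":0,"dz":0.0035,"rx":0,"ry":0,"rz":0,"hand":0.05},{"dx":0,"dy":0,"dz":0,"rx":0,"ry":0,"rz":0,"hand":0.03},{"dx":0,"dy":0,"dz":0,"rx":0,"ry":0,"rz":0,"hand":0.03},{"dx":0,"dy":0,"dz":0,"rx":0,"ry":0,"rz":0,"hand":0.03},{"dx":0,"dy":0,"dz":0,"rx":0,"ry":0,"rz":0,"hand":0.03},{"dx":0,"dy":0,"dz":0,"rx":0,"ry":0,"rz":0,"hand":0.03}]' 40
python3 -m pendant '[{"dx":0,"dy":0,"dz":-0.015,"rx":0,"ry":0,"rz":0,"hand":0.03},{"dx":0,"dy":0,"dz":-0.035,"rx":0,"ry":0,"rz":0,"hand":0.03},{"dx":0,"dy":0,"dz":-0.04,"rx":0,"ry":0,"rz":0,"hand":0.03},{"dx":0,"dy":0,"dz":-0.035,"rx":0,"ry":0,"rz":0,"hand":0.03}]'
python3 -m pendant '[{"dx":-0.005,"dy":-0.015,"dz":0,"rx":0,"ry":0,"rz":0,"hand":0.03},{"dx":-0.009,"dy":-0.027,"dz":0,"rx":0,"ry":0,"rz":0,"hand":0.03},{"dx":-0.0115,"dy":-0.034,"dz":0,"rx":0,"ry":0,"rz":0,"hand":0.03},{"dx":-0.0115,"dy":-0.034,"dz":0,"rx":0,"ry":0,"rz":0,"hand":0.03},{"dx":-0.0115,"dy":-0.034,"dz":0,"rx":0,"ry":0,"rz":0,"hand":0.03},{"dx":-0.009,"dy":-0.026,"dz":0,"rx":0,"ry":0,"rz":0,"hand":0.03},{"dx":-0.0055,"dy":-0.014,"dz":0,"rx":0,"ry":0,"rz":0,"hand":0.03},{"dx":0,"dy":0,"dz":0,"rx":0,"ry":0,"rz":0,"hand":0.03},{"dx":0,"dy":0,"dz":0,"rx":0,"ry":0,"rz":0,"hand":0.03},{"dx":0,"dy":0,"dz":0,"rx":0,"ry":0,"rz":0,"hand":0.03}]'
```

```text
clock: 22.07
position: [0.5708, -0.0511, 0.0257]
ee_rot: [0.0, 1.0, 0.001, 0.001]
contact_force: [0.6, 0.9, 5.9]
width: 0.0393
gripper_force: 40.4
clock: 22.4
position: [0.5696, -0.0511, 0.151]
ee_rot: [-0.0, 1.0, 0.001, -0.001]
contact_force: [1.8, 0.3, -0.7]
width: 0.039
gripper_force: 40.5
clock: 23.23
position: [0.5069, 0.1322, 0.1494]
ee_rot: [0.0, 1.0, 0.001, -0.0]
contact_force: [0.2, 0.1, -0.8]
width: 0.0389
gripper_force: 40.6
```

```bash
python3 -m pendant '[{"dx":0,"dy":-0.0005,"dz":0.015,"rx":0,"ry":0,"rz":0,"hand":0.03},{"dx":0,"dy":0,"dz":0.025,"rx":0,"ry":0,"rz":0,"hand":0.03},{"dx":0,"dy":0,"dz":0.025,"rx":0,"ry":0,"rz":0,"hand":0.03},{"dx":0,"dy":0,"dz":0.025,"rx":0,"ry":0,"rz":0,"hand":0.03},{"dx":0,"dy":0,"dz":0.015,"rx":0,"ry":0,"rz":0,"hand":0.03},{"dx":0,"dy":0,"dz":0.006,"rx":0,"ry":0,"rz":0,"hand":0.03},{"dx":0,"dy":0,"dz":0.001,"rx":0,"ry":0,"rz":0,"hand":0.03},{"dx":0,"dy":0,"dz":0,"rx":0,"ry":0,"rz":0,"hand":0.03},{"dx":0,"dy":0,"dz":0,"rx":0,"ry":0,"rz":0,"hand":0.03}]'
python3 -m pendant '[{"dx":0,"dy":0,"dz":0.002,"rx":0,"ry":0,"rz":0,"hand":0.03},{"dx":0,"dy":0,"dz":0.001,"rx":0,"ry":0,"rz":0,"hand":0.03},{"dx":0,"dy":0,"dz":0.0005,"rx":0,"ry":0,"rz":0,"hand":0.03},{"dx":0,"dy":0,"dz":0,"rx":0,"ry":0,"rz":0,"hand":0.03},{"dx":0,"dy":0,"dz":0,"rx":0,"ry":0,"rz":0,"hand":0.03}]'
python3 -m pendant '[{"dx":0,"dy":0,"dz":0.0005,"rx":0,"ry":0,"rz":0,"hand":0.03},{"dx":0,"dy":0,"dz":0.0005,"rx":0,"ry":0,"rz":0,"hand":0.03},{"dx":0,"dy":0,"dz":0,"rx":0,"ry":0,"rz":0,"hand":0.03}]'
```

```text
clock: 23.98
position: [0.508, 0.133, 0.0387]
ee_rot: [-0.0, 1.0, 0.001, 0.001]
contact_force: [1.6, 0.6, -1.5]
width: 0.0391
gripper_force: 40.6
clock: 24.4
position: [0.5069, 0.1334, 0.0345]
ee_rot: [0.0, 1.0, 0.001, 0.0]
contact_force: [0.9, 1.2, -1.2]
width: 0.0386
gripper_force: 40.6
clock: 24.65
position: [0.5069, 0.1334, 0.0337]
ee_rot: [0.0, 1.0, 0.001, 0.0]
contact_force: [-1.9, -0.5, 3.4]
width: 0.0391
gripper_force: 41.1
```

Contact, so I'll release, rise, back off and look.

```bash
python3 -m pendant '[{"dx":0,"dy":0,"dz":0,"rx":0,"ry":0,"rz":0,"hand":0.045},{"dx":0,"dy":0,"dz":0,"rx":0,"ry":0,"rz":0,"hand":0.054},{"dx":0,"dy":0,"dz":0,"rx":0,"ry":0,"rz":0,"hand":0.06},{"dx":0,"dy":0,"dz":0,"rx":0,"ry":0,"rz":0,"hand":0.06},{"dx":0,"dy":0,"dz":0,"rx":0,"ry":0,"rz":0,"hand":0.06},{"dx":0,"dy":0,"dz":-0.01,"rx":0,"ry":0,"rz":0,"hand":0.06},{"dx":0,"dy":0,"dz":-0.025,"rx":0,"ry":0,"rz":0,"hand":0.06},{"dx":0,"dy":0,"dz":-0.035,"rx":0,"ry":0,"rz":0,"hand":0.06},{"dx":0,"dy":0,"dz":-0.035,"rx":0,"ry":0,"rz":0,"hand":0.06},{"dx":0,"dy":0,"dz":-0.03,"rx":0,"ry":0,"rz":0,"hand":0.06},{"dx":0,"dy":0,"dz":-0.02,"rx":0,"ry":0,"rz":0,"hand":0.06}]'
python3 -m pendant '[{"dx":-0.01,"dy":0.01,"dz":0,"rx":0,"ry":0,"rz":0,"hand":0.06},{"dx":-0.02,"dy":0.02,"dz":0,"rx":0,"ry":0,"rz":0,"hand":0.06},{"dx":-0.02,"dy":0.02,"dz":0,"rx":0,"ry":0,"rz":0,"hand":0.06},{"dx":-0.02,"dy":0.02,"dz":0,"rx":0,"ry":0,"rz":0,"hand":0.06},{"dx":-0.02,"dy":0.02,"dz":0,"rx":0,"ry":0,"rz":0,"hand":0.06},{"dx":-0.01,"dy":0.02,"dz":0,"rx":0,"ry":0,"rz":0,"hand":0.06},{"dx":0,"dy":0,"dz":0,"rx":0,"ry":0,"rz":0,"hand":0.06},{"dx":0,"dy":0,"dz":0,"rx":0,"ry":0,"rz":0,"hand":0.06},{"dx":0,"dy":0,"dz":0,"rx":0,"ry":0,"rz":0,"hand":0.06}]'
python3 - <<'E'
from rig import manip
import cv2,numpy as np
a=manip.get_image("scene")["frame"][90:355,140:420,::-1]; b=manip.get_image("wrist")["frame"][:,:,::-1]
cv2.imwrite("pics/end.png",cv2.convertScaleAbs(np.hstack([cv2.resize(a,(317,300)),cv2.resize(b,(480,300))]),alpha=1.4))
E
```

```text
clock: 25.57
position: [0.508, 0.1336, 0.1925]
ee_rot: [-0.0, 1.0, 0.001, 0.003]
contact_force: [0.2, 0.3, 0.5]
width: 0.0598
gripper_force: 0.0
clock: 26.32
position: [0.4071, 0.0233, 0.1883]
ee_rot: [-0.0, 1.0, 0.001, 0.0]
contact_force: [-0.3, 0.1, -0.1]
width: 0.06
gripper_force: 0.0
```

View pics/end.png

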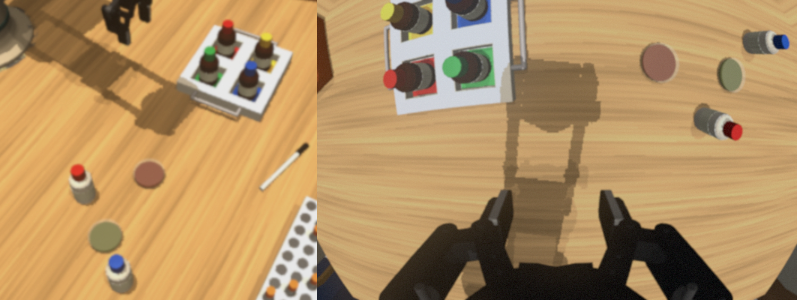

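All four brown bottles stand upright in the wells matching their caps. Both white bottles and the dishes look undisturbed, and the gripper is clear, so I'm handing in.

```bash
python3 -c "
from rig import manip
print(manip.sign_off())"
```

```text
the job is handed in; nothing more can be done
None
```

The job is handed in: all four brown bottles stand upright in the wells matching their caps, the white bottles were left untouched, and it took about 26 s of the 112 s allowed.

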